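Rack the scraper under the swing lamp

TASK

Swing the bench lamp's head to the side so that it is well clear of the tool holder (a good hand's breadth, 13 cm or more, from the middle of the holder), then take the scraper from its sloping rest and slide its blade down into the holder's slot until it stands fully home on the slot's floor, handle up. Feel the blade in without forcing it, leave the lamp swung aside, and do not disturb the other things on the bench.

Things in the scene. Friction and masses are not known exactly. Their poses are not given: they have to be found in the camera images.
- scraper: Broad scraper: steel blade 90 mm wide (its y), 4 mm thick (its x), 80 mm high (its z), under a green wooden bar handle. 0.3 kg. Origin: middle of the blade's free bottom edge; z points from there to the handle. It starts on the rest, handle up, leaning 30 degrees from upright away from the robot (towards its own and the rest's -x side).
- scraper_handle (a point): Centre of the scraper's handle, a bar 120 mm long (y), 26 mm thick (x), 32 mm high (z), 96 mm above the blade's bottom edge along the scraper's z.
- rest: Fixed plywood sloping rest, base 120 x 120 mm, about 85 mm tall; origin at its underside; its -x side faces away from the robot. Its sloping board carries the lower 62 mm of the blade; the handle stands free above it on all sides.
- holder: Fixed dark wooden tool holder, base 120 (x) x 160 (y) x 12 mm, with two end cheeks 72 mm tall; origin at the centre of its underside. Between the cheeks sits a stiff pale slotted insert, 60 (x) x 130 (y) mm, top 78 mm above the origin.
- holder_top (a point): Point 78 mm above the holder's origin, level with the insert's top. The one slot runs along the holder's y, centred in y: 98 mm long, 6.5 mm wide, edges bevelled 1 mm, 60 mm deep (20 mm of blade shows when home). The insert, slot and all, sits up to 7 mm to either side of this point along the holder's x: not reported, see it or feel for it.
- lamp: Black lamp base, 110 mm disc with a post 220 mm tall; fixed; origin at its underside on the post axis, which is also the vertical hinge of the arm.
- lamp_arm (a joint): Swing of the lamp arm about its post, rad, range -1.6 to 1.6. At 0 the arm points along the lamp base's -x, roughly over the holder; positive swings the head to the robot's right (-y), negative to the left. Light friction (about 1.5 N at the head); stays where it is left.
- lamp_grip (a point): Middle of the upright red grip knob (18 mm thick, 50 mm tall) on top of the lamp head, about 255 mm above the bench, 200 mm from the post axis. Under it the arm (14 mm thick, centre 30 mm below this point) and the shade, 90 mm wide, its mouth 100 mm below this point.
- mallet: Bystander: wooden mallet, head 75 x 120 x 60 mm, handle 200 mm along its x; origin at the centre of its underside.
- glue: Bystander: yellow glue bottle with a red cap, 60 mm wide, 170 tall; origin at the centre of its underside.
- varnish: Bystander: grey can with a paper label, 80 mm wide, 100 tall; origin at the centre of its underside.
- mug: Bystander: blue mug, 80 mm wide, 90 tall; origin at the centre of its underside.
- chisel: Bystander: wood-handled tool, 240 mm long, lying along its x; origin at the centre of its underside.
- sanding: Bystander: cork sanding block, 120 x 70 x 35 mm; origin at the centre of its underside.

How it is judged:
By the outcome, as a careful person would: the job done as asked, in the order asked, and still so for the second after the job is handed in, with the robot touching nothing.
It also fails if it takes over 64 s, if anything falls off the work surface, if the arm or the gripper's body presses on something with over 40 N, if the wrist force passes 120 N, or if a joint passes its speed limit or range.

ROBOT

A 6-joint arm with a two-finger parallel gripper is mounted at the origin on the work surface. World frame = base frame: x ahead of the robot, y to its left, z up, the work surface at z = 0. Lengths are in m, angles in rad, forces in N, time in s.
With the tool pointing down it reaches from about 0.3 to 0.775 m from the base axis. Payload 14.6 kg.
Tool frame: the origin (TCP) lies on the centre line of the jaws, within the pads' length; the fingertips stand env.nose_length ahead of it and the grasp point (between the pads) lies 11 mm behind it (env.nose_length is the distance from the TCP to the fingertips, in m); z points along the fingers, y is the line along which they close (so a half turn about z gives the same grasp; the last joint's range is limited). The gripper opens to 94 mm and grips with 3 to 60 N. Pads are 16 mm wide; open, the fingers measure 119 mm over their backs; the gripper's body (75 mm by 177 mm) begins 78 mm behind the grasp point.
Start: joints at [1.077, 0.3, 1.521, -0, 1.321, -0.067], TCP at [0.228, 0.501, 0.189] pointing down, gripper open.
Joint ranges: [-3.03, 3.03], [-0.79, 2.21], [0.23, 2.52], [-1.04, 4.18], [0, 3.07], [-2.55, 2.55]. Speed limits (rad/s): [2.22, 2.22, 2.57, 3.14, 3.14, 3.14].

INTERFACE

Orientations are given as a unit quaternion [w, x, y, z].
In Python, from plant import env gives the robot as it stands. Calls block until the motion is done:
- env.move_to(position, orientation): joint-space move of the TCP to a pose.
- env.servo_line(position, rate=0.15, frame=None, stop_force=None): straight line of the TCP; frame=None keeps the orientation; rate is the mean speed in m/s. With stop_force (N) it stops when the force on the tool has changed by that much, and returns True; else False.
- env.move_j(angles): joint-space move.
- env.ungrasp() and env.clamp(f_grip=None): open the fingers fully, or close them until they stop; f_grip is the grip in N (None keeps the last).
- env.dwell(seconds).
- env.ik(position, orientation): joint angles nearest the present ones, or None.
- env.get_obs(): the state.
- env.camera(name): name is "side" or "top" or "wrist"; returns a dict with "color" (420x560x3 uint8, red, green, blue), "fx", "fy", "cx", "cy" (pixels), "position" and "orientation" of the camera in the world. Camera axes: x right, y up, looking along -z (the intrinsics and any distortion apply to the point x, -y, -z); pixel columns grow to the right and rows downward; lengths in m; the calibration is good to about 2 mm. A picture is of the moment at which its call begins. There is no depth.
A pose or a line that the arm cannot do raises env.IKError and nothing moves.
- env.hand_in(): hands the job in; it is judged then, once.
The state is a dict: "time_s": time; "joint_positions": joint angles; "joint_velocities": joint speeds; "effort": joint torques, N m; "ee_pos": TCP position; "eef_rot": TCP orientation; "force": force on the tool from outside, world axes, zero at the start; "torque": the same for the moment, N m; "grip_width": finger opening in m; "grasp_force": force on a finger pad.
Only numpy, scipy, OpenCV 4.12 (cv2) and the standard library are available. Lean on these libraries where they do the work, as an engineer would, in place of code of your own. Each camera call takes 0.05 s, during which the arm holds its last target. There are 200 camera calls.

## Working session

There is one attempt and no reset: what is moved stays moved. The work goes in short steps, each a Python script; the robot and the scene stay as the last script left them, time stands still between calls to the robot, and variables do not carry over. Pictures are saved under pics/ and viewed, at most 10 in all, crops included, and the job is handed in when it is done.

```bash
mkdir -p pics; ls; cat > h.py <<'E'
import numpy as np, cv2
from plant import env
from scipy.spatial.transform import Rotation as R
def snap(n,f=None):
    c=env.camera(n); 
    cv2.imwrite(f'pics/{f or n}.png',c['color'][:,:,::-1]); np.save(f'pics/{f or n}.npy',{k:v for k,v in c.items()},allow_pickle=True); return c
def load(f): return np.load(f'pics/{f}.npy',allow_pickle=True).item()
def Rm(q): return R.from_quat([q[1],q[2],q[3],q[0]]).as_matrix()
def q_(M):
    a=R.from_matrix(M).as_quat(); return [a[3],a[0],a[1],a[2]]
def ray(c,u,v):
    d=Rm(c['orientation'])@np.array([(u-c['cx'])/c['fx'],-(v-c['cy'])/c['fy'],-1.]); return np.array(c['position']),d
def atz(c,u,v,z):
    p,d=ray(c,u,v); return p+d*(z-p[2])/d[2]
def proj(c,P):
    x=Rm(c['orientation']).T@(np.array(P)-np.array(c['position'])); return c['cx']+c['fx']*x[0]/-x[2], c['cy']-c['fy']*x[1]/-x[2]
def tri(c1,a,c2,b):
    p,d=ray(c1,*a);q,e=ray(c2,*b);s=np.linalg.lstsq(np.c_[d,-e],q-p,rcond=None)[0]
    A=p+d*s[0];B=q+e*s[1];return (A+B)/2,np.linalg.norm(A-B)
E
python3 - <<'E'
from h import *
for n in ('top','side'):
    c=snap(n); print(n,{k:v for k,v in c.items() if k!='color'})
print(env.nose_length, env.get_obs())
E
```

```text
pics
top {'fx': 507.2480430870587, 'fy': 507.2480430870587, 'cx': 279.4306758853742, 'cy': 212.8820553165622, 'position': array([ 0.18542198, -0.02692589,  1.7568359 ]), 'orientation': array([ 0.73028586,  0.0818769 , -0.07458883, -0.67410329])}
side {'fx': 502.1633661375162, 'fy': 502.1633661375162, 'cx': 282.53807949612207, 'cy': 212.83615389411193, 'position': array([-0.27987815, -0.7887757 ,  0.88652568]), 'orientation': array([ 0.80432527,  0.44416237, -0.18433189, -0.349002  ])}
0.008 {'time_s': 0.1, 'joint_positions': array([ 1.07740140e+00,  3.00442807e-01,  1.52149510e+00,  2.72541181e-05,
        1.32071606e+00, -6.66041009e-02]), 'joint_velocities': array([-0.0015949 , -0.00028486, -0.00203226, -0.00053942, -0.00086648,
       -0.00044754]), 'effort': array([-1.42441348e-05, -5.32646763e+01, -3.53279650e+01,  7.08008045e-02,
        2.36168504e-02, -3.08263179e-05]), 'ee_pos': array([0.22755345, 0.50044642, 0.18823824]), 'eef_rot': array([-1.59335824e-04,  2.11782782e-01,  9.77316618e-01, -5.06338320e-04]), 'force': array([-0.7649904 ,  0.04409487, -0.54120163]), 'torque': array([-0.0042298 , -0.04539544, -0.08450207]), 'grasp_force': 0.0, 'grip_width': 0.09376421512289075}
```

View pics/top.png

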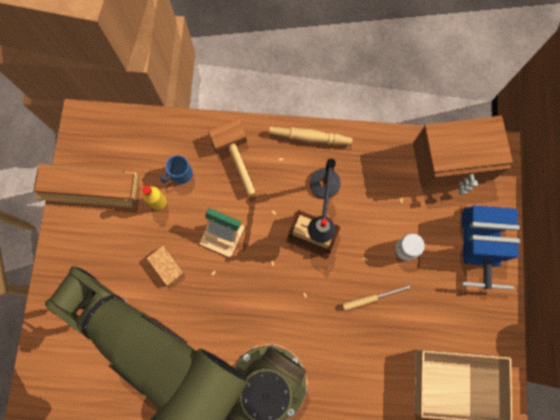

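View pics/side.png

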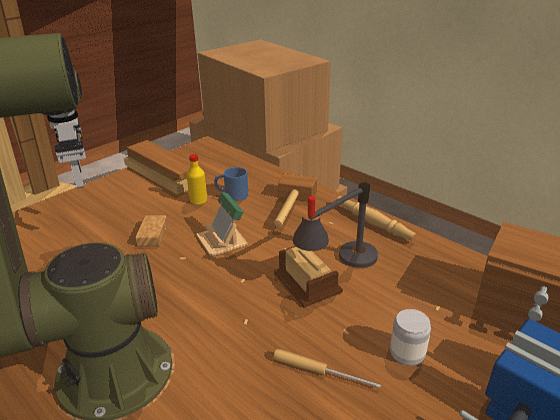

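The top view shows the rest and scraper near (222,230), the holder near (315,232), the lamp post at about (325,180) and its knob at about (323,225). The side view shows the scraper handle at (231,206) and the knob at (311,206). I'll enlarge both.

```bash
python3 - <<'E'
import cv2
a=cv2.imread('pics/top.png')[150:270,190:350];cv2.imwrite('pics/t2.png',cv2.resize(a,(800,600),interpolation=cv2.INTER_CUBIC))
a=cv2.imread('pics/side.png')[170:310,190:390];cv2.imwrite('pics/s2.png',cv2.resize(a,(800,560),interpolation=cv2.INTER_CUBIC))
E
```

```text
(no output)
```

View pics/t2.png

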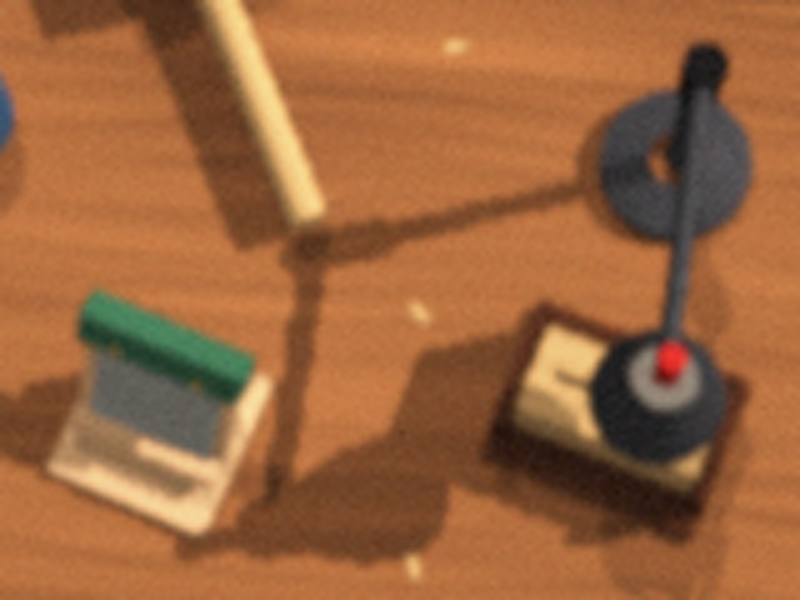

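View pics/s2.png

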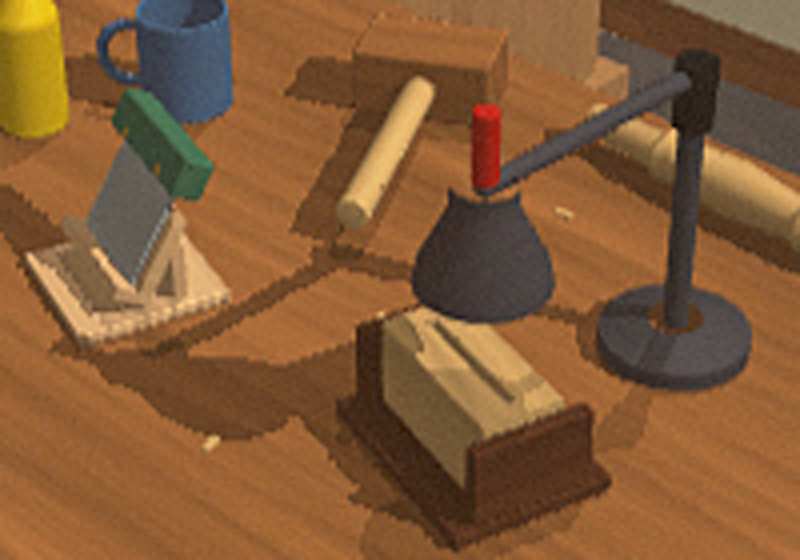

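```bash
python3 - <<'E'
from h import *
t=load('top');s=load('side')
T=lambda u,v:((u+.5)/5-.5+190,(v+.5)/5-.5+150)
S=lambda u,v:((u+.5)/4-.5+190,(v+.5)/4-.5+170)
np.set_printoptions(precision=4,suppress=True)
print('knobtop',tri(t,T(674,352),s,S(486,108)))
print('knob mid side z.255',atz(s,*S(485,147),.255), atz(t,*T(672,357),.275))
print('posttop',tri(t,T(706,65),s,S(697,58)), 'base', atz(t,*T(676,165),.015),atz(s,*S(676,335),.015))
print('rest corners',[atz(t,*T(*p),.006) for p in((48,467),(200,533),(270,378))],[atz(s,*S(*p),.006) for p in((27,255),(80,345),(230,297))])
print('handle',tri(t,T(168,345),s,S(163,145)))
print('hL top',tri(t,T(97,293),s,S(130,90)),'hR top',tri(t,T(255,358),s,S(211,160)))
print('holder base corners side',[atz(s,*S(*p),.006) for p in((340,407),(457,548),(610,482))])
print('cheek top corners', tri(t,T(748,380),s,S(590,405)),atz(s,*S(472,445),.072),atz(s,*S(590,405),.072),atz(s,*S(358,322),.072))
print('cheek top T',[atz(t,*T(*p),.072) for p in((545,303),(748,380),(695,530),(490,455))])
print('slot', [atz(s,*S(*p),.078) for p in((432,322),(515,395))], atz(t,*T(560,374),.078))
print('insert', [atz(s,*S(*p),.078) for p in((385,322),(470,432),(565,400),(475,485))])
E
```

```text
knobtop (array([ 0.5039, -0.131 ,  0.2809]), np.float64(0.006472460496392647))
knob mid side z.255 [ 0.4991 -0.1307  0.255 ] [ 0.5045 -0.1326  0.275 ]
posttop (array([ 0.6999, -0.1439,  0.2377]), np.float64(0.003419937919657047)) base [ 0.7004 -0.1454  0.015 ] [ 0.6937 -0.148   0.015 ]
rest corners [array([0.4493, 0.2779, 0.006 ]), array([0.4116, 0.1673, 0.006 ]), array([0.5247, 0.1294, 0.006 ])] [array([0.45  , 0.2862, 0.006 ]), array([0.4047, 0.1676, 0.006 ]), array([0.518 , 0.1306, 0.006 ])]
handle (array([0.5183, 0.1907, 0.1145]), np.float64(0.0053409870880099745))
hL top (array([0.5405, 0.2419, 0.133 ]), np.float64(0.017672459284836694)) hR top (array([0.5114, 0.1307, 0.1301]), np.float64(0.004441593603956749))
holder base corners side [array([ 0.4812, -0.0197,  0.006 ]), array([ 0.431 , -0.1717,  0.006 ]), array([ 0.5456, -0.2041,  0.006 ])]
cheek top corners (array([ 0.5335, -0.1969,  0.0747]), np.float64(0.006084320796892843)) [ 0.4531 -0.1638  0.072 ] [ 0.5334 -0.1934  0.072 ] [ 0.4971 -0.0233  0.072 ]
cheek top T [array([ 0.5788, -0.0585,  0.072 ]), array([ 0.5364, -0.1993,  0.072 ]), array([ 0.4315, -0.1695,  0.072 ]), array([ 0.4712, -0.0291,  0.072 ])]
slot [array([ 0.5249, -0.0655,  0.078 ]), array([ 0.503 , -0.1564,  0.078 ])] [ 0.5291 -0.072   0.078 ]
insert [array([ 0.5036, -0.0423,  0.078 ]), array([ 0.4562, -0.1593,  0.078 ]), array([ 0.5206, -0.183 ,  0.078 ]), array([ 0.4211, -0.194 ,  0.078 ])]
```

```bash
cat >> h.py <<'E'
def down(deg):
    a=np.radians(deg); z=np.array([0,0,-1.]); y=np.array([np.cos(a),np.sin(a),0]); return q_(np.c_[np.cross(y,z),y,z])
E
python3 - <<'E'
from h import *
np.set_printoptions(precision=3,suppress=True)
p=env.get_obs()['ee_pos']; env.servo_line([p[0],p[1],.34],rate=.3)
post=np.array([.698,-.145])
P=lambda psi,z:[*(post+.2*np.array([np.cos(psi),np.sin(psi)])),z]
psi0=np.radians(176)-.26
env.clamp(5)
env.move_to(P(psi0,.32),down(np.degrees(psi0)-270)); print(env.get_obs()['joint_positions'],env.get_obs()['time_s'])
print('hit',env.servo_line(P(psi0,.256),stop_force=6))
for d in np.linspace(0,1.36,9)[1:]:
    psi=psi0+d
    r=env.servo_line(P(psi,.256),rate=.15,frame=down(np.degrees(psi)-270),stop_force=15)
    o=env.get_obs(); print(r,o['force'],o['time_s'])
    if r: break
psi-=.15
env.servo_line(P(psi,.256),rate=.15); env.servo_line(P(psi,.36),rate=.25)
snap('top','top_b');snap('side','side_b');print(env.get_obs()['joint_positions'],env.get_obs()['time_s'])
E
```

```text
[-0.226  0.155  1.398  0.     1.589  1.673] 4.475
hit False
False [-0.33  -0.271  0.146] 5.425
False [-0.397  0.898  0.151] 5.8
False [ 0.366 -0.16   0.998] 6.175
False [ 0.846 -0.459  0.123] 6.55
False [ 0.609  0.506 -0.113] 6.925
False [-0.031 -0.526 -0.291] 7.3
False [-0.974 -0.38  -0.307] 7.675
False [-0.86   0.447  0.074] 8.05
[-0.54   0.483  0.887 -0.     1.774  0.001] 9.0667
```

```bash
python3 - <<'E'
from h import *
np.set_printoptions(precision=4,suppress=True)
env.move_to([.47,-.10,.36],down(-18)); c=snap('wrist','w1'); env.ungrasp()
print(env.get_obs()['ee_pos'],c['position'],c['orientation'],c['fx'],c['cx'],c['cy'])
c=snap('side','side_c')
env.move_to([.46,.21,.36],down(-18)); c=snap('wrist','w2'); snap('top','top_c'); print(c['position'],env.get_obs()['time_s'],env.get_obs()['joint_positions'])
a=cv2.imread('pics/w1.png');b=cv2.imread('pics/w2.png');d=cv2.imread('pics/side_c.png');e=cv2.imread('pics/top_c.png')
m=np.vstack([np.hstack([a,b]),np.hstack([d,e])]);cv2.imwrite('pics/m1.png',cv2.resize(m,(800,600),interpolation=cv2.INTER_AREA))
E
```

```text
[ 0.47 -0.1   0.36] [ 0.4913 -0.0294  0.5551] [ 0.9793 -0.1283  0.0201 -0.1555] 319.71723318365565 275.34082530577956 205.32507869829868
[0.4811 0.2804 0.5553] 12.7917 [ 0.3537  0.1299  1.3374 -0.0001  1.6742  0.6694]
```

View pics/m1.png

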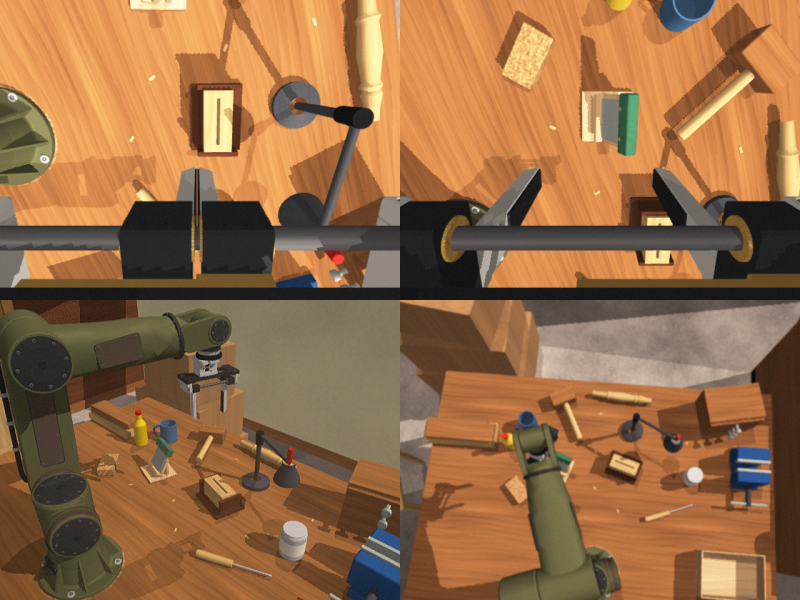

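The lamp head has swung right, to about (285,470) in the side pane, clear of the holder. The wrist panes show the slot at (220,118) and the handle at (628,124), so I'll enlarge those.

```bash
python3 - <<'E'
import cv2,numpy as np
f=lambda n,c,r,w,h,k:cv2.resize(cv2.imread(f'pics/{n}.png')[r:r+h,c:c+w],(w*k,h*k),interpolation=cv2.INTER_CUBIC)
m=np.hstack([f('w1',264,108,80,120,5),f('w2',252,114,80,120,5)]);cv2.imwrite('pics/m2.png',m)
m=np.hstack([f('top_c',280,200,66,66,6),f('side_c',270,250,66,66,6)]);cv2.imwrite('pics/m3.png',m)
E
```

```text
(no output)
```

View pics/m2.png

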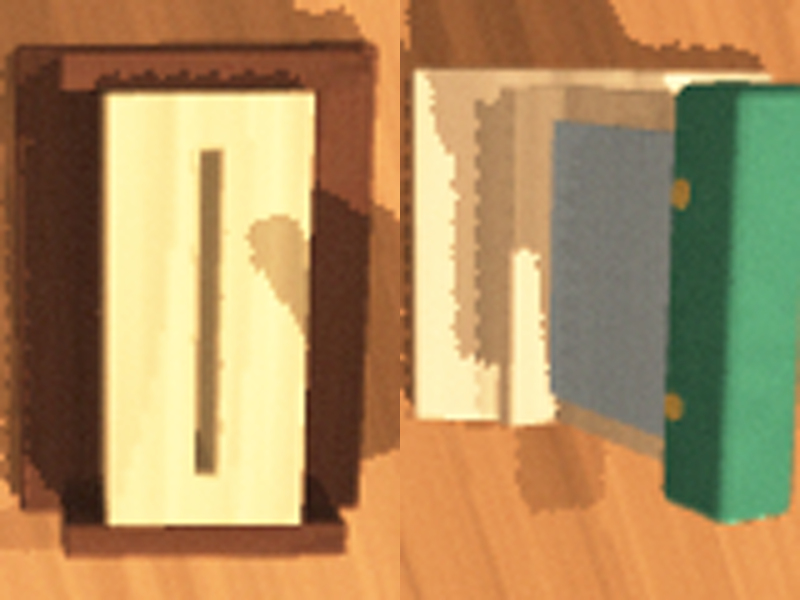

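View pics/m3.png

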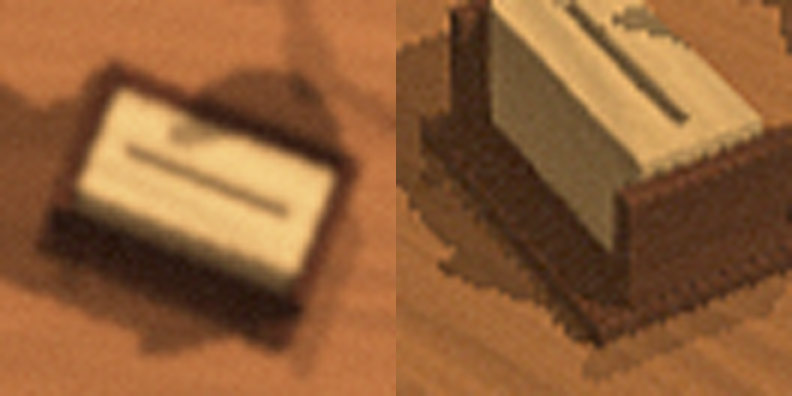

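```bash
cat > fit.py <<'E'
from h import *
from scipy.optimize import least_squares
np.set_printoptions(precision=4,suppress=True)
w1=load('w1');w2=load('w2');tc=load('top_c');t=load('top');s=load('side');sc=load('side_c')
k=lambda u,v,f,a,b:((u+.5)/f-.5+a,(v+.5)/f-.5+b)
print('slot w1',[atz(w1,*k(*p,5,264,108),.078) for p in((211,150),(205,473))])
print('slot top',[atz(tc,*k(*p,6,280,200),.078) for p in((128,148),(288,212))])
print('slot side end',[atz(s,*k(*p,4,190,170),.078) for p in((432,322),(515,395))],atz(sc,*k(289,122,6,270,250),.078))
I=[atz(w1,*k(*p,5,264,108),.078) for p in((104,92),(314,92),(303,524),(108,524))];print('insert',I,np.mean(I,0))
def pose(x):
    a=np.array([np.cos(x[3]),np.sin(x[3]),0]);up=np.array([0,0,1.]);S,C=.5,3**.5/2
    X=-a*C+up*S;Z=a*S+up*C; return np.array(x[:3]),np.c_[X,np.cross(Z,X),Z]
K=[((.013,-.06,.112),(337,87)),((.013,.06,.112),(322,520)),((.013,-.06,.08),(276,92)),((.013,.06,.08),(266,500)),((-.013,.06,.112),(387,515))]
B=[((.002,-.045,0),(153,122)),((.002,.045,0),(151,393))]
res=lambda x:np.concatenate([np.subtract(proj(w2,pose(x)[0]+pose(x)[1]@np.array(m)),k(*u,5,252,114)) for m,u in K])
r=least_squares(res,[.47,.2,.03,-.32]);print('fit',r.x,np.degrees(r.x[3]),r.fun)
o,M=pose(r.x);print('handle',o+M@[0,0,.096])
print('blade', [np.subtract(proj(w2,o+M@np.array(m)),k(*u,5,252,114)) for m,u in B])
for c,f,q in((s,(4,190,170),(163,145)),(t,(5,190,150),(168,345))): print(proj(c,o+M@[0,0,.096]),k(*q,*f))
E
python3 fit.py
```

```text
slot w1 [array([ 0.5262, -0.0668,  0.078 ]), array([ 0.4965, -0.1597,  0.078 ])]
slot top [array([ 0.5295, -0.0696,  0.078 ]), array([ 0.5002, -0.1615,  0.078 ])]
slot side end [array([ 0.5249, -0.0655,  0.078 ]), array([ 0.503 , -0.1564,  0.078 ])] [ 0.4972 -0.1592  0.078 ]
insert [array([ 0.5015, -0.0414,  0.078 ]), array([ 0.5593, -0.0603,  0.078 ]), array([ 0.5208, -0.1848,  0.078 ]), array([ 0.4632, -0.166 ,  0.078 ])] [ 0.5112 -0.1131  0.078 ]
fit [ 0.4715  0.2044  0.0157 -0.3231] -18.510819660942797 [ 0.8398  1.1945  0.134   0.7743 -0.9211 -0.6168 -1.5287 -0.7533  1.3759
 -0.7413]
handle [0.517  0.1892 0.0988]
blade [array([0.7219, 0.9976]), array([0.3735, 0.007 ])]
(np.float64(231.65746308852442), np.float64(210.59405824135686)) (230.375, 205.875)
(np.float64(223.5955770390502), np.float64(220.5914073060718)) (223.2, 218.6)
```

```bash
cat >> fit.py <<'E'
print('--- joint')
L=[(w2,(5,252,114),m,u) for m,u in K+B]
L+=[(t,(5,190,150),m,u) for m,u in [((-.013,-.06,.112),(97,293)),((-.013,.06,.112),(255,358)),((.013,-.06,.08),(80,325)),((.013,.06,.08),(240,400))]]
L+=[(s,(4,190,170),m,u) for m,u in [((-.013,-.06,.112),(130,90)),((-.013,.06,.112),(211,160)),((.013,-.06,.08),(113,118)),((.013,.06,.08),(178,195)),((.002,.045,0),(135,285))]]
res=lambda x:np.concatenate([np.subtract(proj(c,pose(x)[0]+pose(x)[1]@np.array(m)),k(*u,*f)) for c,f,m,u in L])
r=least_squares(res,r.x,loss='soft_l1');print('fit',r.x,np.degrees(r.x[3]));print(res(r.x).reshape(-1,2).T)
o,M=pose(r.x);print('handle',o+M@[0,0,.096])
E
python3 fit.py | sed -n '/joint/,$p'
```

```text
--- joint
fit [ 0.4711  0.2076  0.0327 -0.3187] -18.25841557026338
[[ 1.4587  0.949  -0.8938 -1.2367  2.7138  0.0137 -0.0907 -1.3581  0.2002
  -2.1719 -1.1696  6.1502  2.4191 -1.0507 -1.4185 -0.6265]
 [-0.7809  2.3149 -2.4497  0.5414  0.5933 -0.2206  0.5506 -1.2274 -0.4615
   3.7876  2.5706  0.4401  1.386   0.837   0.5915 -0.0826]]
handle [0.5167 0.1925 0.1158]
```

```bash
cat > g.py <<'E'
from h import *
np.set_printoptions(precision=4,suppress=True)
def T(o,yawdeg,lean,s,sg):  # TCP pose for scraper bottom o, grasp TCP at height s along scraper z
    a=np.array([np.cos(np.radians(yawdeg)),np.sin(np.radians(yawdeg)),0]);up=np.array([0,0,1.]);S,C=np.sin(lean),np.cos(lean)
    X=-a*C+up*S;Z=a*S+up*C; y=sg*X; return np.array(o)+Z*s,q_(np.c_[np.cross(y,-Z),y,-Z]),X,Z
E
python3 - <<'E'
from g import *
o=np.array([.4711,.2070,.0317]); L=np.pi/6
for sg in(1,-1):
    p,q,X,Z=T(o,-18.3,L,.088,sg)
    print(sg,[env.ik(p+d,q) for d in(X*.002,X*.002+Z*.09,[0,0,.13])],env.ik(*T([.513,-.113,.1],-17.6,0,.088,sg)[:2]))
print(env.get_obs()['joint_positions'])
E
```

```text
1 [None, None, None] None
-1 [array([0.1705, 0.6606, 1.2764, 0.2387, 1.6728, 0.4574]), array([0.1403, 0.6833, 1.0539, 0.2346, 1.8739, 0.4763]), array([0.1692, 0.5604, 1.1295, 0.2518, 1.9129, 0.5176])] [-0.2865  0.2455  1.5919 -0.      1.3042  0.0206]
[ 0.3537  0.1299  1.3374 -0.0001  1.6742  0.6694]
```

```bash
python3 - <<'E'
from g import *
o=np.array([.4711,.2070,.0317]); L=np.pi/6
p,q,X,Z=T(o,-18.3,L,.088,-1); p=p+X*.002
env.move_to(p+Z*.09,q)
r=env.servo_line(p,rate=.1,stop_force=8); ob=env.get_obs(); print('contact',r,ob['ee_pos']-p,ob['force'],ob['time_s'])
if not r:
    env.clamp(30); ob=env.get_obs(); print(ob['grip_width'],ob['grasp_force'],ob['force'])
    snap('side','side_d')
    if .02<ob['grip_width']<.035:
        env.servo_line(p+[0,0,.14],rate=.12); ob=env.get_obs(); print(ob['grip_width'],ob['force'],ob['time_s'])
        snap('side','side_e'); snap('wrist','w3')
        a=cv2.imread('pics/side_d.png')[150:330,170:330];b=cv2.imread('pics/side_e.png')[80:260,170:330]
        cv2.imwrite('pics/m4.png',cv2.resize(np.hstack([a,b]),(800,450),interpolation=cv2.INTER_CUBIC))
E
```

```text
contact False [0.0005 0.     0.0007] [0.2591 0.3913 0.3014] 14.7
0.025908083702448598 30.0042924284935 [ 1.0042  0.0185 -0.6738]
0.025378028297320453 [-0.2216 -0.0291 -2.9588] 17.125
```

View pics/m4.png

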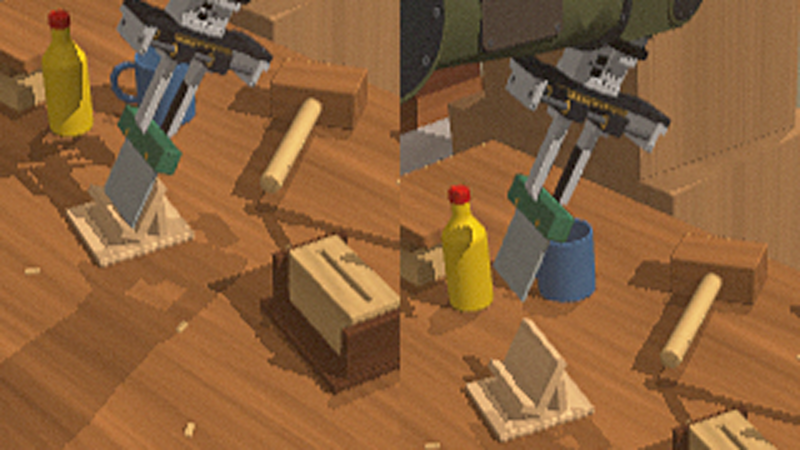

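```bash
python3 - <<'E'
from g import *
C=np.array([.513,-.113])
p,q,X,Z=T([*C,.15],-17.6,0,.088,-1)
env.move_to(p,q); env.servo_line(p-[0,0,.06],rate=.12)
ob=env.get_obs(); print(ob['ee_pos'],ob['force'],ob['time_s'],ob['joint_positions'])
w=snap('wrist','w4');s=snap('side','side_f');t=snap('top','top_f')
b=np.array([*C,.09])
for c in(w,s): print(proj(c,b),proj(c,[*C,.078]))
def crop(n,c,W,H,k):
    u,v=proj(c,[*C,.085]); u=int(u-W/2);v=int(v-H/2);print(n,u,v)
    return cv2.resize(cv2.imread(f'pics/{n}.png')[v:v+H,u:u+W],(W*k,H*k),interpolation=cv2.INTER_CUBIC)
m=np.hstack([crop('w4',w,80,120,5),crop('side_f',s,80,120,5)]);cv2.imwrite('pics/m5.png',m)
E
```

```text
[ 0.5134 -0.1128  0.1786] [ 0.1481 -0.1559 -2.7582] 19.0333 [-0.286   0.254   1.6037  0.0001  1.2833  0.0208]
(np.float64(277.0899296305533), np.float64(204.05390771898604)) (np.float64(277.0057199261593), np.float64(200.86561576009473))
(np.float64(308.1480596352102), np.float64(255.84968349159936)) (np.float64(308.08414283135755), np.float64(259.51257041758004))
w4 237 142
side_f 268 197
```

View pics/m5.png

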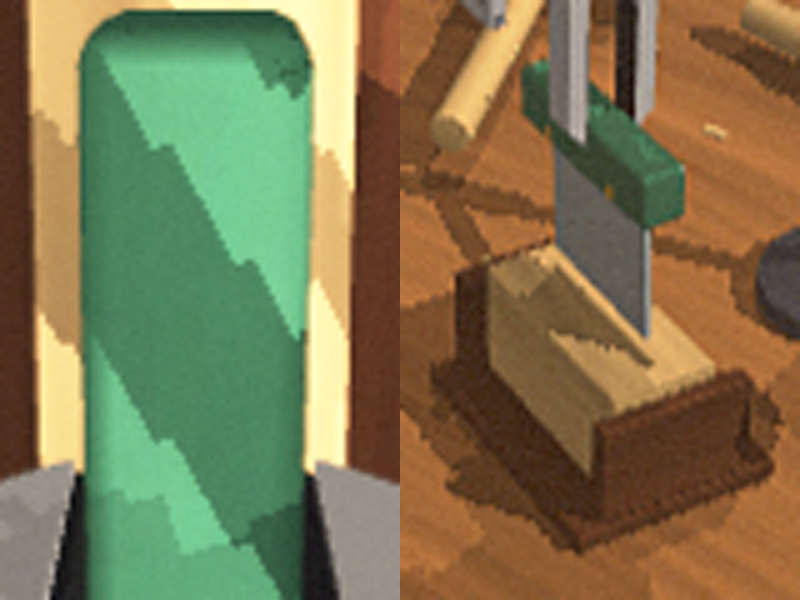

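```bash
python3 - <<'E'
from g import *
w=load('w4');s=load('side_f');C=np.array([.513,-.113]);a=np.radians(-17.6)
ax=np.array([np.cos(a),np.sin(a)]);ay=np.array([-ax[1],ax[0]])
f=lambda P:(P[2],ax@(P[:2]-C),ay@(P[:2]-C))
for r,z in((55,.202),(10,.170)): print('hend',f(atz(w,237+39,142+r/5,z)))
for z in(.085,.09,.095): print('corner',f(atz(s,268+250/5,197+335/5,z)))
print('slot end side',f(atz(s,268+250/5,197+361/5,.078)))
print('slot w1',f(np.array([.5114,-.1133,0])),'top',f(np.array([.5149,-.1156,0])))
E
```

```text
hend (np.float64(0.202), np.float64(-0.0014409398077556345), np.float64(0.0574877317269296))
hend (np.float64(0.17), np.float64(-0.0013346300174324006), np.float64(0.05994304265660472))
corner (np.float64(0.08500000000000008), np.float64(0.0074953082072241025), np.float64(-0.036182971387192155))
corner (np.float64(0.08999999999999997), np.float64(0.004008675430712751), np.float64(-0.04147102777566067))
corner (np.float64(0.09499999999999997), np.float64(0.0005220426542012415), np.float64(-0.046759084164129223))
slot end side (np.float64(0.07799999999999996), np.float64(0.001034604913477333), np.float64(-0.0467245425812001))
slot w1 (np.float64(0.0), np.float64(-0.0014343941012436273), np.float64(-0.0007697490255386041)) top (np.float64(0.0), np.float64(0.0025972239847577645), np.float64(-0.0019037929438358056))
```

```bash
python3 - <<'E'
from g import *
ax=np.array([np.cos(np.radians(-17.6)),np.sin(np.radians(-17.6)),0])
p0=env.get_obs()['ee_pos'].copy()
r=env.servo_line(p0-[0,0,.04],rate=.02,stop_force=5); ob=env.get_obs()
print(r,ob['ee_pos']-p0,ob['force'],ob['torque'],ob['grip_width'],ob['time_s'])
np.save('p0.npy',p0)
E
```

```text
True [-0.0002  0.0001 -0.0128] [0.3363 2.0393 4.401 ] [ 0.1115  0.1585 -0.0025] 0.025297395187189785 20.05
```

```bash
cat > srch.py <<'E'
from g import *
import sys
p0=np.load('p0.npy');a=np.radians(-17.6)
ax=np.array([np.cos(a),np.sin(a),0]);ay=np.array([-ax[1],ax[0],0]);Rl=np.c_[ax,ay,[0,0,1]]
def probe(dx,dy,yaw=-17.6):
    q=T([0,0,0],yaw,0,0,-1)[1]
    top=p0+ax*dx+ay*dy-[0,0,.0105]
    env.servo_line(top+[0,0,0],rate=.05,frame=q)
    f0=env.get_obs()['force'].copy()
    r=env.servo_line(top-[0,0,.008],rate=.02,stop_force=5);ob=env.get_obs();e=ob['ee_pos']-p0
    print((dx,dy,yaw),r,'z',e[2],'F',Rl.T@(ob['force']-f0),'T',Rl.T@ob['torque'],ob['time_s'],flush=True)
    return not r
E
python3 - <<'E'
from srch import *
for d in[(0,.003),(.0015,.0),(-.0015,0),(.003,0),(-.003,0)]:
    if probe(*d): print('IN',d);break
E
```

```text
(0, 0.003, -17.6) True z -0.012885592813233315 F [-0.0146  2.5163  8.2346] T [ 0.118   0.3333 -0.021 ] 20.5667
(0.0015, 0.0, -17.6) True z -0.012819661841637936 F [0.2213 0.9155 7.9234] T [ 0.1637  0.1842 -0.0174] 21.075
(-0.0015, 0, -17.6) True z -0.012974513902145185 F [-0.8997 -0.1699  7.9141] T [ 0.0092  0.2968 -0.0156] 21.5917
(0.003, 0, -17.6) True z -0.012827502509986877 F [-0.0766  0.6521  7.0177] T [0.1138 0.1905 0.0105] 22.1167
(-0.003, 0, -17.6) False z -0.018565729016284477 F [-0.7281  0.4744  0.4965] T [-0.054   0.0949 -0.0334] 22.9417
IN (-0.003, 0)
```

```bash
python3 - <<'E'
from srch import *
b=p0-ax*.003
for z in np.r_[np.arange(-.028,-.0701,-.01),-.070,-.078]:
    r=env.servo_line(b+[0,0,z],rate=.03 if z>-.075 else .015,stop_force=6);ob=env.get_obs()
    print(r,'d',Rl.T@(ob['ee_pos']-p0),'F',Rl.T@ob['force'],'T',Rl.T@ob['torque'],ob['grip_width'],ob['time_s'],flush=True)
    if r: break
E
```

```text
False d [-0.0031  0.     -0.0281] F [ 0.038  -0.4745 -1.6314] T [-0.0499  0.0634  0.0204] 0.02521851168883126 23.4083
False d [-0.003   0.     -0.0381] F [ 1.0571 -0.5897 -2.9366] T [-0.0917  0.1193 -0.035 ] 0.02522801033267054 23.8917
False d [-0.0031  0.     -0.0481] F [ 0.5514 -0.4304 -2.4683] T [-0.1216  0.07   -0.0175] 0.025648605541997244 24.375
False d [-0.0031  0.     -0.0581] F [-0.3924  0.5815 -1.9198] T [-0.0849  0.0747 -0.0232] 0.025419694329355647 24.8583
False d [-0.003  -0.     -0.0681] F [ 1.2604  0.0071 -2.4564] T [-0.0713 -0.1929  0.0223] 0.025628456628680386 25.3417
False d [-0.003 -0.    -0.07 ] F [ 1.419  -0.6026 -3.247 ] T [-0.1206 -0.2799  0.0679] 0.02566281892591458 25.5917
True d [-0.0027  0.0001 -0.0728] F [-0.981   0.7847  5.79  ] T [-0.0044  0.1635  0.0206] 0.02580578551262041 25.9333
```

```bash
python3 - <<'E'
from srch import *
env.ungrasp(); p=env.get_obs()['ee_pos']
print(env.servo_line(p+[0,0,.06],rate=.08,stop_force=8)); env.servo_line(p+[0,0,.16],rate=.2)
env.move_to([.40,.25,.36],down(-18)); env.dwell(.5)
s=snap('side','side_g');snap('top','top_g');print(env.get_obs()['time_s'])
a=cv2.imread('pics/side_g.png')[150:330,210:400];b=cv2.imread('pics/top_g.png')[130:310,230:420]
cv2.imwrite('pics/m6.png',cv2.resize(np.hstack([a,b]),(798,378),interpolation=cv2.INTER_CUBIC))
E
```

```text
False
30.6667
```

View pics/m6.png

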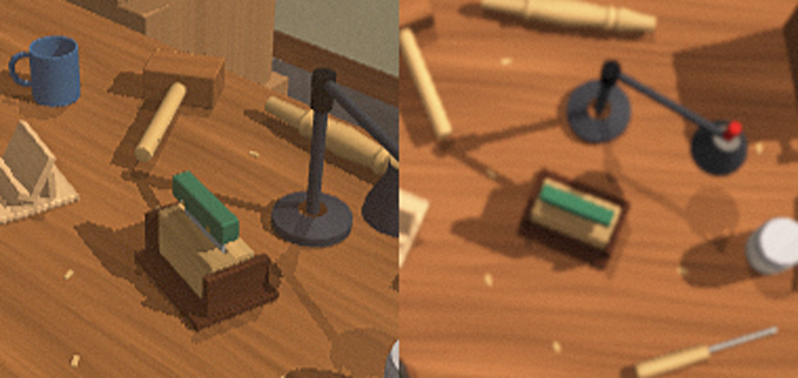

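The scraper stands home in the slot with its handle up at (205,207). The lamp head, with its red knob at (735,128), is well aside, and the other things on the bench have not moved.

```bash
python3 -c "
from plant import env
print(env.hand_in())"
```

```text
the job is handed in; nothing more can be done
None
```

The lamp head is swung right, well over 13 cm from the holder, and the scraper stands handle up on the slot's floor (60 mm down, felt in at about 9 N); nothing else looked disturbed, and I handed the job in at about 31 s.

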